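# Tap the bottle caps shut, quickest to evaporate first

## Task

Close the push-pull caps of the finished ingredient bottles with light taps from above, the quickest to evaporate first: press the red cap fully down, then the green, then the blue. Leave the yellow cap up, as that bottle is still in use, press gently, and leave every bottle standing where it is without gripping or lifting it. Leave the other things on the table alone.

Things in the scene. Friction and masses are not known exactly. Their poses are not given: they have to be found in the camera images.
- red_bottle: White round plastic bottle with a red band and a red push-pull cap (alcohol), loose and upright, about 350 g. Body 66 mm in diameter up to 76 mm, then a neck 33 mm in diameter up to 102 mm. Origin: centre of its underside; z up.
- red_top (a point): Centre of the flat top of the red cap, 32 mm in diameter: an 8 mm red soft-rubber pad on a 6 mm grey disc; moves with the cap. The pad yields about 1 mm for every 4 N pressed on it and springs back, so a finger goes some 2 to 3 mm farther down than the cap itself. 130 mm above the table with the cap fully up, 118 mm fully down.
- red_cap (a joint): How far the red cap is pushed down into its bottle, m: 0 fully up (open), 0.012 fully down (shut, a hard stop). Stiff sliding fit: pushing it takes about 5.5 N at the top, rising to about 9 N near the bottom, and it stays where it is left, except for creeping or springing back by well under 1 mm. Starts between 0 and 0.0015.
- green_bottle: White round plastic bottle with a green band and a green push-pull cap (witch hazel), loose and upright, about 350 g. Body 66 mm in diameter up to 91 mm, then a neck 33 mm in diameter up to 117 mm. Origin: centre of its underside; z up.
- green_top (a point): Centre of the flat top of the green cap, 32 mm in diameter: an 8 mm green soft-rubber pad on a 6 mm grey disc; moves with the cap. The pad yields about 1 mm for every 4 N pressed on it and springs back, so a finger goes some 2 to 3 mm farther down than the cap itself. 145 mm above the table with the cap fully up, 133 mm fully down.
- green_cap (a joint): How far the green cap is pushed down into its bottle, m: 0 fully up (open), 0.012 fully down (shut, a hard stop). Stiff sliding fit: pushing it takes about 5.5 N at the top, rising to about 9 N near the bottom, and it stays where it is left, except for creeping or springing back by well under 1 mm. Starts between 0 and 0.0015.
- blue_bottle: White round plastic bottle with a blue band and a blue push-pull cap (glycerine), loose and upright, about 350 g. Body 66 mm in diameter up to 106 mm, then a neck 33 mm in diameter up to 132 mm. Origin: centre of its underside; z up.
- blue_top (a point): Centre of the flat top of the blue cap, 32 mm in diameter: an 8 mm blue soft-rubber pad on a 6 mm grey disc; moves with the cap. The pad yields about 1 mm for every 4 N pressed on it and springs back, so a finger goes some 2 to 3 mm farther down than the cap itself. 160 mm above the table with the cap fully up, 148 mm fully down.
- blue_cap (a joint): How far the blue cap is pushed down into its bottle, m: 0 fully up (open), 0.012 fully down (shut, a hard stop). Stiff sliding fit: pushing it takes about 5.5 N at the top, rising to about 9 N near the bottom, and it stays where it is left, except for creeping or springing back by well under 1 mm. Starts between 0 and 0.0015.
- yellow_bottle: White round plastic bottle with a yellow band and a yellow push-pull cap (still in use, its cap is to stay up), loose and upright, about 350 g. Body 66 mm in diameter up to 91 mm, then a neck 33 mm in diameter up to 117 mm. Origin: centre of its underside; z up.
- yellow_top (a point): Centre of the flat top of the yellow cap, 32 mm in diameter: an 8 mm yellow soft-rubber pad on a 6 mm grey disc; moves with the cap. The pad yields about 1 mm for every 4 N pressed on it and springs back, so a finger goes some 2 to 3 mm farther down than the cap itself. 145 mm above the table with the cap fully up, 133 mm fully down.
- yellow_cap (a joint): How far the yellow cap is pushed down into its bottle, m: 0 fully up (open), 0.012 fully down (shut, a hard stop). Stiff sliding fit: pushing it takes about 5.5 N at the top, rising to about 9 N near the bottom, and it stays where it is left, except for creeping or springing back by well under 1 mm. Starts between 0 and 0.0015.
- jar_a: Small glass balm jar with a gold lid, 50 mm in diameter, 48 mm tall, loose bystander. Origin: centre of its underside.
- jar_b: Another such jar, 50 mm in diameter, 48 mm tall, loose bystander. Origin: centre of its underside.
- jar_c: Third such jar, 50 mm in diameter, 48 mm tall, loose bystander. Origin: centre of its underside.
- measure: Small clear glass measure, 52 mm in diameter at the rim, 55 mm tall, loose bystander. Origin: centre of its underside.
- cards: Bundle of pale yellow cards, 50 x 110 x 20 mm, loose bystander. Origin: centre of its underside.
- flask: Steel flask, 52 mm in diameter, 150 mm tall, loose bystander. Origin: centre of its underside.
There are look-alikes about, which are no part of the job. What is shaped like the red_bottle but orange is not meant.

How it is judged:
On the way, in this order (a step that is already met when the one before it is completed fails the run):
1. The red cap is pushed fully down while the green and blue caps are still up (value of joint red_cap above 0.009 m and value of joint each of green_cap, blue_cap below 0.003 m), for 0.1 s.
2. Then the green cap is pushed fully down while the blue cap is still up (value of joint each of red_cap, green_cap above 0.009 m and value of joint blue_cap below 0.003 m), for 0.1 s.
3. Then the blue cap is pushed fully down (value of joint each of red_cap, green_cap, blue_cap above 0.009 m), for 0.1 s.
At the end, for the whole second after the job is handed in: The red, green and blue caps are each down by at least 9 of 12 mm, closed in that order; the yellow cap is down by less than 3 mm; all four bottles stand upright (within 0.08 rad), at rest, within 25 mm of where they started, as do the other loose things (all of step 3 and value of joint yellow_cap below 0.003 m and angle between each of red_bottle, green_bottle, blue_bottle, yellow_bottle's own z axis and vertical below 0.08 rad and linear speed of each of red_bottle, green_bottle, blue_bottle, yellow_bottle below 0.02 m/s and distance of each of red_bottle, green_bottle, blue_bottle, yellow_bottle, jar_a, jar_b, jar_c, measure, cards, flask from where it was at the start of the episode below 0.025 m); the robot touches nothing.
It fails at once if The yellow cap is pushed down (beyond 3 mm) (value of joint yellow_cap above 0.003 m).
It fails at once if A bottle is lifted (more than 12 mm off the table) (height (world z) of any of red_bottle, green_bottle, blue_bottle, yellow_bottle above 0.012 m).
It fails at once if A bottle is tipped (more than 0.3 rad) or shoved more than 25 mm (angle between any of red_bottle, green_bottle, blue_bottle, yellow_bottle's own z axis and vertical above 0.3 rad or distance of any of red_bottle, green_bottle, blue_bottle, yellow_bottle from where it was at the start of the episode above 0.025 m).
It fails at once if A bottle or its cap is pressed with more than 35 N (contact force between any of the fingers, the arm and red_bottle above 35 N or contact force between any of the fingers, the arm and green_bottle above 35 N or contact force between any of the fingers, the arm and blue_bottle above 35 N or contact force between any of the fingers, the arm and yellow_bottle above 35 N).
It fails at once if A jar, the measure, the cards or the flask is moved more than 25 mm (distance of any of jar_a, jar_b, jar_c, measure, cards, flask from where it was at the start of the episode above 0.025 m).
It also fails if it takes over 48 s, if anything falls off the work surface, if the arm or the gripper's body presses on something with over 40 N, if the wrist force passes 120 N, or if a joint passes its speed limit or range.

## Robot

A 6-joint arm with a two-finger parallel gripper is mounted at the origin on the work surface. World frame = base frame: x ahead of the robot, y to its left, z up, the work surface at z = 0. Lengths are in m, angles in rad, forces in N, time in s.
With the tool pointing down it reaches from about 0.25 to 0.85 m from the base axis. Payload 12.5 kg.
Tool frame: the origin (TCP) lies midway between the tips of the shut fingers; the grasp point (between the pads) lies 19 mm behind it (env.tcp_to_grasp is the distance from the TCP to the grasp point, in m); z points along the fingers, y is the line along which they close (so a half turn about z gives the same grasp; the last joint's range is limited). The gripper opens to 93 mm and grips with 3 to 60 N. Pads are 15 mm wide; open, the fingers measure 128 mm over their backs; the gripper's body (75 mm by 188 mm) begins 65 mm behind the grasp point.
Start: joints at [-1.199, 0.351, 1.652, -0, 1.139, -0.085], TCP at [0.243, -0.494, 0.219] pointing down, gripper open.
Joint ranges: [-2.75, 2.75], [-0.79, 2.1], [0.01, 2.65], [-1.57, 4.71], [0.07, 3.14], [-2.87, 2.87]. Speed limits (rad/s): [2.22, 2.22, 2.79, 3.14, 3.14, 3.14].

## Interface

Orientations are given as [roll, pitch, yaw] about the fixed x, y, z axes, in that order (R = Rz(yaw) Ry(pitch) Rx(roll)).
In Python, from workcell import env, optics gives the robot as it stands.
- The arm moves only by the tool send_rows, never from a script. Its argument "moves" is a list of rows, each a list of 3 entries, a list of its own where there are three numbers: the finger opening in mm, from 0 to 93, then the shift along the world's x, y, z in units of 40 mm (1.0 is 40 mm), then the turn, a rotation vector about the world's x, y, z in degrees. A call has 1 to 5 rows; each row shifts and turns the commanded pose from where the row before left it; what a row does not reach is not made up. A row lasts 1/12 s, in which the tool goes at most 41.7 mm and 7.16 degrees, less where a joint would pass 70% of its speed; a pose out of reach is approached as far as the arm can. A call is refused whole if a number of a shift passes 1 or a number of a turn 7.16, either way. A call with a gripper value outside its range is refused whole. The fingers move at their own pace and stop on an object; the grip force is fixed at half the most. Time passes only in rows, so rows that do not move let the fingers close. It gives the time, the measured TCP pose, the force, the opening and the grip force at its end, in the units of the state.
- env.get_obs(): the state, without advancing time (a new reading comes with each control period).
- optics.snapshot(name): name is "scene" or "top"; returns (picture, depth): 420x560x3 uint8, blue, green, red; 420x560 float32, m along the optical axis (not along the pixel's ray), 0 where there is no reading.
- optics.camera_model(name): a dict with "fov_y" (degrees; the focal length in pixels is half the picture's height over the tangent of half this angle, whatever the lens; pixels are square), "cx", "cy" (the principal point, pixels), "cam_to_world" (4x4, takes a point from camera to world coordinates). Camera axes: x right, y up, looking along -z (the intrinsics and any distortion apply to the point x, -y, -z); pixel columns grow to the right and rows downward; lengths in m; the calibration is good to about 2 mm. A picture is of the moment at which its call begins. camera_model takes no time and is no camera call.
- env.finish_job(): hands the job in; it is judged then, once.
The state is a dict: "time_s": time; "qpos": joint angles; "joint_vel": joint speeds; "tau": joint torques, N m; "tool_pos": TCP position; "ee_rot": TCP orientation; "ft_force": force on the tool from outside, world axes, zero at the start; "ft_torque": the same for the moment, N m; "grip_width": finger opening in m; "finger_force": force on a finger pad.
Only numpy, scipy, OpenCV 4.12 (cv2) and the standard library are available. Lean on these libraries where they do the work, as an engineer would, in place of code of your own. Each camera call takes 0.05 s, during which the arm holds its last target. There are 200 camera calls.

## Working session

There is one attempt and no reset: what is moved stays moved. The work goes in short steps, Python scripts to look and compute and a tool call to move; the robot and the scene stay as the last step left them, time stands still between calls to the robot, and variables do not carry over. Pictures are saved under pics/ and viewed, at most 10 in all, crops included, and the job is handed in when it is done.

Besides the shell and the picture viewer there is one more tool, called after ">>>" by a JSON object that holds its "method" and its "body". send_rows: Moves the arm, as the interface text tells. Its arguments: {"type":"object","properties":{"moves":{"type":"array","items":{"type":"array"}}},"required":["moves"]}

```bash
mkdir -p pics; python3 - <<'E'
from workcell import env, optics
import cv2
o=env.get_obs(); print(o)
for n in("scene","top"):
    p,d=optics.snapshot(n); cv2.imwrite(f"pics/{n}0.png",p); print(optics.camera_model(n))
    import numpy as np; np.savez(f"{n}0.npz",p=p,d=d)
E
```

```text
{'time_s': 0.0, 'qpos': array([-1.19858934e+00,  3.51245718e-01,  1.65242048e+00,  1.17992499e-05,
        1.13907979e+00, -8.46055602e-02]), 'joint_vel': array([-0.00048391, -0.00049737,  0.00122243,  0.00035166, -0.00171551,
        0.00085743]), 'tau': array([-9.26120847e-04, -4.97320890e+01, -2.85255200e+01,  6.98084990e-02,
        2.56974378e-02, -5.88371745e-05]), 'tool_pos': array([ 0.24249881, -0.49327725,  0.2180976 ]), 'ee_rot': array([-3.14044436e+00, -1.08134137e-04,  4.56807540e-01]), 'ft_force': array([ 0.08871613, -0.28056747,  0.14118306]), 'ft_torque': array([ 0.02877125, -0.04892139,  0.00584701]), 'finger_force': 0.0, 'grip_width': 0.09285433226034104}
{'fov_y': 57.461100309484344, 'cx': 272.90273510726036, 'cy': 207.06140828557596, 'cam_to_world': array([[-0.67070052, -0.52006742,  0.5288579 ,  1.03239172],
       [ 0.74166406, -0.47960606,  0.46894824,  0.48590231],
       [ 0.00975875,  0.70675873,  0.70738735,  0.76514785],
       [ 0.        ,  0.        ,  0.        ,  1.        ]])}
{'fov_y': 50.0267663580701, 'cx': 276.410613916479, 'cy': 214.9310780764587, 'cam_to_world': array([[ 0.01702249,  0.98585264, -0.16674773,  0.38893229],
       [-0.99969574,  0.01380389, -0.02044232,  0.05364414],
       [-0.01785135,  0.16704497,  0.98578766,  1.11280282],
       [ 0.        ,  0.        ,  0.        ,  1.        ]])}
```

View pics/scene0.png

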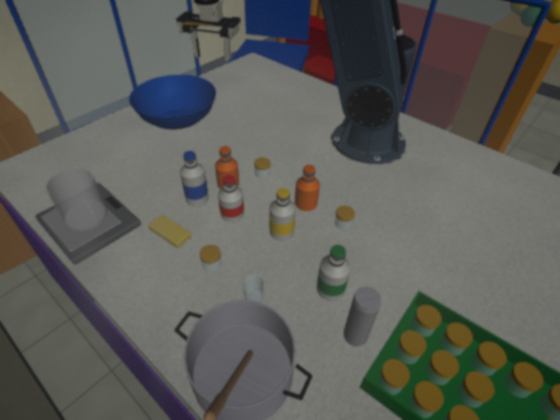

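View pics/top0.png

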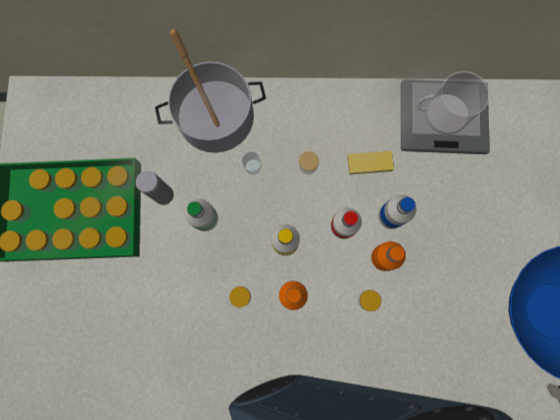

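```bash
cat > h.py <<'E'
import numpy as np, cv2
from workcell import env, optics
def cloud(n,d):
    m=optics.camera_model(n); h,w=d.shape; f=h/2/np.tan(np.radians(m["fov_y"]/2))
    v,u=np.mgrid[:h,:w]; T=m["cam_to_world"]
    c=np.stack([(u-m["cx"])/f*d,-(v-m["cy"])/f*d,-d],-1)
    return c@T[:3,:3].T+T[:3,3]
SEED={"top":dict(red=(350,219),green=(195,209),blue=(407,205),yellow=(285,236)),
 "scene":dict(red=(231,184),green=(338,253),blue=(190,157),yellow=(283,194))}
H=dict(red=.130,green=.145,blue=.160,yellow=.145)
HUE=dict(red=0,green=68,blue=112,yellow=26)
def tops(n,p,d,z=None):
    P=cloud(n,d); hsv=cv2.cvtColor(p,cv2.COLOR_BGR2HSV).astype(int)
    m=optics.camera_model(n); o=m["cam_to_world"][:3,3]; out={}
    for k,(u,v) in SEED[n].items():
        dh=np.abs((hsv[...,0]-HUE[k]+90)%180-90)
        M=((dh<12)&(hsv[...,1]>110)&(d>0)).astype(np.uint8)
        _,L=cv2.connectedComponents(M); yy,xx=np.mgrid[:420,:560]
        S=(M>0)&(np.hypot(xx-u,yy-v)<16)
        zz=P[S][:,2]; zt=np.percentile(zz,90)
        T=S&(abs(P[...,2]-zt)<.004); q=P[T]
        # ray on nominal plane through the face centre
        c=(q.max(0)+q.min(0))/2; t=((H[k] if z is None else z[k])-o[2])/(c[2]-o[2]); r=o+t*(c-o)
        out[k]=(T.sum(),np.round(zt,4),np.round(q.mean(0),4),np.round(np.ptp(q,0),3),np.round(r,4))
    return out
E
python3 - <<'E'
from h import *
for n in("top","scene"):
    z=np.load(n+"0.npz"); print(n)
    for k,v in tops(n,z["p"],z["d"]).items(): print(k,*v)
    P=cloud(n,z["d"])
    for q in ([(100,330),(300,330),(480,210),(220,180)] if n=="top" else [(150,280),(430,240),(300,130)]): print(q,P[q[1],q[0]].round(4))
    if n=="top":
        for nm,(u,v) in dict(flask=(148,182),o1=(293,295),o2=(397,253)).items(): print(nm,P[v,u].round(3))
E
```

```text
top
red 131 0.1315 [ 0.5529 -0.0893  0.1299] [0.027 0.029 0.006] [ 0.5529 -0.0897  0.13  ]
green 112 0.1471 [0.5654 0.2551 0.1455] [0.027 0.029 0.006] [0.566  0.2558 0.145 ]
blue 131 0.1627 [ 0.5781 -0.2077  0.1608] [0.029 0.028 0.007] [ 0.5793 -0.2082  0.16  ]
yellow 130 0.1464 [0.5096 0.0544 0.1447] [0.027 0.03  0.006] [0.509  0.0544 0.145 ]
(100, 330) [0.289  0.4976 0.0032]
(300, 330) [0.2977 0.0153 0.0006]
(480, 210) [ 0.5959 -0.4285  0.0046]
(220, 180) [ 0.6657  0.2222 -0.0013]
flask [0.621 0.358 0.151]
o1 [0.381 0.035 0.133]
o2 [ 0.475 -0.189  0.131]
scene
red 88 0.1271 [ 0.5581 -0.0882  0.1265] [0.032 0.033 0.006] [ 0.5596 -0.0861  0.13  ]
green 86 0.1441 [0.5719 0.2591 0.1431] [0.022 0.023 0.005] [0.5726 0.2596 0.145 ]
blue 58 0.1589 [ 0.5836 -0.2039  0.1574] [0.027 0.027 0.005] [ 0.5867 -0.202   0.16  ]
yellow 89 0.1433 [0.514  0.0563 0.1418] [0.031 0.028 0.005] [0.5168 0.0583 0.145 ]
(150, 280) [ 0.8376 -0.0728 -0.0019]
(430, 240) [ 0.2714  0.362  -0.0008]
(300, 130) [ 0.1049 -0.2128 -0.0038]
```

>>> {"method": "send_rows", "body": {"moves": [[0,[0.6,0.78,0],[0,0,0]],[0,[0.6,0.78,0],[0,0,0]],[0,[0.6,0.78,0],[0,0,0]],[0,[0.6,0.78,0],[0,0,0]],[0,[0.6,0.78,0],[0,0,0]]]}}

```text
time_s: 0.52
tool_pos: [0.3632, -0.3359, 0.2185]
ee_rot: [-3.141, 0.0, 0.456]
ft_force: [0.8, -0.3, 0.1]
grip_width: 0.0644
finger_force: 0.0
```

>>> {"method": "send_rows", "body": {"moves": [[0,[0.6,0.78,0],[0,0,0]],[0,[0.6,0.78,0],[0,0,0]],[0,[0.6,0.78,0],[0,0,0]],[0,[0.6,0.78,0],[0,0,0]],[0,[0.6,0.78,0],[0,0,0]]]}}

```text
time_s: 0.93
tool_pos: [0.4833, -0.1797, 0.2185]
ee_rot: [-3.141, 0.0, 0.457]
ft_force: [0.5, -0.9, -0.8]
grip_width: 0.0308
finger_force: 0.0
```

>>> {"method": "send_rows", "body": {"moves": [[0,[0.6,0.78,0],[0,0,0]],[0,[0.6,0.78,0],[0,0,0]],[0,[0.6,0.78,0],[0,0,0]],[0,[0,0,-0.5],[0,0,0]],[0,[0,0,-0.5],[0,0,0]]]}}

```text
time_s: 1.35
tool_pos: [0.5559, -0.0861, 0.1784]
ee_rot: [3.141, -0.001, 0.46]
ft_force: [0.0, -0.4, -0.4]
grip_width: 0.0013
finger_force: 0.0
```

```bash
python3 - <<'E'
from h import *
o=env.get_obs(); print(o["tool_pos"],o["grip_width"],o["ft_force"])
a=optics.snapshot("scene")[0]; b=optics.snapshot("top")[0]
a=cv2.resize(a[100:260,150:310],(400,400)); b=cv2.resize(b[140:300,270:430],(400,400))
cv2.imwrite("pics/c1.png",np.hstack([a,b]))
E
```

```text
[ 0.55588426 -0.08614839  0.17837485] 0.001301393352288205 [ 0.04535344 -0.44514313 -0.44494836]
```

View pics/c1.png

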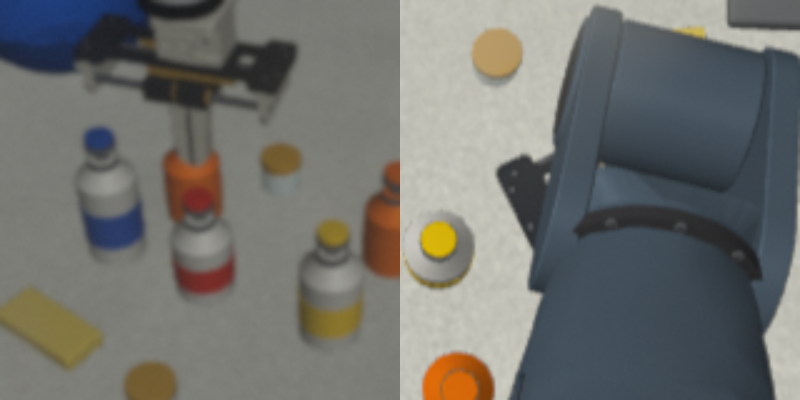

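The crop shows the shut fingertips at about scene pixel (227,164), just above the red cap at (230,180); in the top view the arm hides the cap.

```bash
python3 - <<'E'
from h import *
m=optics.camera_model("scene");T=np.linalg.inv(m["cam_to_world"]);f=210/np.tan(np.radians(m["fov_y"]/2))
for p in [(.5559,-.0861,.1784),(.5559,-.0861,.13),(.5535,-.0893,.13),(.5596,-.0861,.13)]:
    c=T[:3,:3]@p+T[:3,3]; print(p,m["cx"]+f*c[0]/-c[2],m["cy"]+f*c[1]/c[2])
z=np.load("scene0.npz")["p"]; h=cv2.cvtColor(z,cv2.COLOR_BGR2HSV)[170:200,215:248]
M=((h[...,0]<4)|(h[...,0]>174))&(h[...,1]>110)
print("\n".join("".join(".#"[int(x)] for x in r) for r in M))
E
```

```text
(0.5559, -0.0861, 0.1784) 227.69364408707722 163.04906124556678
(0.5559, -0.0861, 0.13) 229.1035075544246 178.1194393572099
(0.5535, -0.0893, 0.13) 228.9274063977038 177.10542318116947
(0.5596, -0.0861, 0.13) 228.03240391591254 178.82276859719522
.................................
.................................
.................................
.................................
.................................
.................................
...........######................
..........########...............
.........##########..............
.........###########.............
.........###########.............
.........##########..............
.........##########..............
..........########...............
.............###.................
.................................
.................................
.................................
.................................
.................................
.................................
.................................
.................................
.................................
.................................
.................................
.................................
.................................
.................................
.................................
```

>>> {"method": "send_rows", "body": {"moves": [[0,[0,-0.05,-0.3],[0,0,0]],[0,[0,0,-0.3],[0,0,0]],[0,[0,0,-0.3],[0,0,0]],[0,[0,0,-0.1],[0,0,0]],[0,[0,0,-0.1],[0,0,0]]]}}

```text
time_s: 1.87
tool_pos: [0.5547, -0.0904, 0.1351]
ee_rot: [3.142, -0.0, 0.456]
ft_force: [0.0, 0.4, 0.3]
grip_width: 0.0005
finger_force: 0.0
```

>>> {"method": "send_rows", "body": {"moves": [[0,[0,0,-0.08],[0,0,0]],[0,[0,0,-0.08],[0,0,0]],[0,[0,0,-0.08],[0,0,0]],[0,[0,0,0],[0,0,0]],[0,[0,0,0],[0,0,0]]]}}

```text
time_s: 2.28
tool_pos: [0.555, -0.0902, 0.1257]
ee_rot: [3.141, -0.001, 0.457]
ft_force: [-1.6, -1.0, 4.0]
grip_width: 0.0005
finger_force: 2.2
```

>>> {"method": "send_rows", "body": {"moves": [[0,[0,0,-0.06],[0,0,0]],[0,[0,0,-0.06],[0,0,0]],[0,[0,0,-0.06],[0,0,0]],[0,[0,0,-0.05],[0,0,0]],[0,[0,0,0],[0,0,0]]]}}

```text
time_s: 2.7
tool_pos: [0.5551, -0.0902, 0.1165]
ee_rot: [3.141, -0.001, 0.457]
ft_force: [-1.4, 0.1, 8.3]
grip_width: 0.0003
finger_force: 4.1
```

>>> {"method": "send_rows", "body": {"moves": [[0,[0,0,-0.04],[0,0,0]],[0,[0,0,0],[0,0,0]],[0,[0,0,0],[0,0,0]]]}}

```text
time_s: 2.95
tool_pos: [0.5552, -0.0902, 0.1155]
ee_rot: [3.14, -0.001, 0.457]
ft_force: [-3.0, 0.1, 11.6]
grip_width: 0.0005
finger_force: 5.6
```

>>> {"method": "send_rows", "body": {"moves": [[0,[0,0,0.2],[0,0,0]],[0,[0,0,0.6],[0,0,0]],[0,[0,0,0.7],[0,0,0]],[0,[0,0,0.6],[0,0,0]],[0,[0.03,0.96,0],[0,0,0]]]}}

```text
time_s: 3.37
tool_pos: [0.5581, -0.0555, 0.2032]
ee_rot: [3.136, -0.006, 0.453]
ft_force: [1.5, 0.1, 0.7]
grip_width: 0.0005
finger_force: 0.0
```

>>> {"method": "send_rows", "body": {"moves": [[0,[0.03,0.96,0],[0,0,0]],[0,[0.03,0.96,0],[0,0,0]],[0,[0.03,0.96,0],[0,0,0]],[0,[0.03,0.96,0],[0,0,0]],[0,[0.03,0.96,0],[0,0,0]]]}}

```text
time_s: 3.78
tool_pos: [0.5616, 0.1423, 0.1986]
ee_rot: [3.142, -0.0, 0.457]
ft_force: [1.0, -0.5, -0.4]
grip_width: 0.0008
finger_force: 0.0
```

>>> {"method": "send_rows", "body": {"moves": [[0,[0.03,0.96,0],[0,0,0]],[0,[0.03,0.96,0],[0,0,0]],[0,[0.03,0.96,0],[0,0,0]],[0,[0,0,0],[0,0,0]],[0,[0,0,0],[0,0,0]]]}}

```text
time_s: 4.2
tool_pos: [0.565, 0.2573, 0.1981]
ee_rot: [-3.142, 0.0, 0.46]
ft_force: [0.2, -1.1, -0.6]
grip_width: 0.001
finger_force: 0.0
```

```bash
python3 - <<'E'
from h import *
o=env.get_obs(); print(o["tool_pos"],o["grip_width"],o["ft_force"])
p,d=optics.snapshot("top"); np.savez("top1.npz",p=p,d=d)
b=optics.snapshot("scene")[0]
cv2.imwrite("pics/c2.png",np.hstack([cv2.resize(b[130:320,130:380],(480,365)),cv2.resize(p[150:290,250:370],(313,365))]))
for k,v in tops("top",p,d).items() if 0 else []: print(k,*v)
m=optics.camera_model("scene");T=np.linalg.inv(m["cam_to_world"]);f=210/np.tan(np.radians(m["fov_y"]/2))
for q in [o["tool_pos"],(.568,.257,.145)]:
    c=T[:3,:3]@q+T[:3,3]; print((m["cx"]+f*c[0]/-c[2]-130)*1.92,(m["cy"]+f*c[1]/c[2]-130)*1.92)
E
```

```text
[0.56496741 0.25726453 0.19806851] 0.0009518178724247147 [ 0.16085765 -1.14332965 -0.59753261]
409.0985158044848 194.72400150976708
400.40819116888736 228.79002308830346
```

View pics/c2.png

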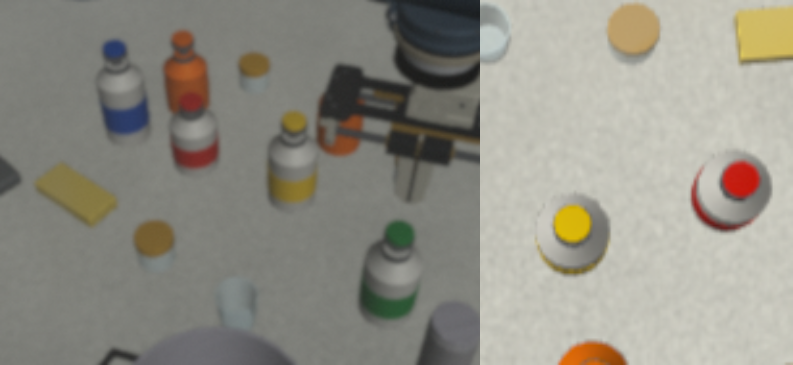

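The red cap is now down, touching its shoulder, and its bottle stands; the fingertips (409,198 in the crop) are over the green cap (400,230).

>>> {"method": "send_rows", "body": {"moves": [[0,[0.07,0,-0.35],[0,0,0]],[0,[0,0,-0.35],[0,0,0]],[0,[0,0,-0.3],[0,0,0]],[0,[0,0,-0.12],[0,0,0]],[0,[0,0,-0.12],[0,0,0]]]}}

```text
time_s: 4.72
tool_pos: [0.5681, 0.2549, 0.1475]
ee_rot: [-3.141, 0.001, 0.456]
ft_force: [0.2, 0.6, -0.0]
grip_width: 0.0004
finger_force: 0.0
```

>>> {"method": "send_rows", "body": {"moves": [[0,[0,0,-0.07],[0,0,0]],[0,[0,0,-0.07],[0,0,0]],[0,[0,0,-0.07],[0,0,0]],[0,[0,0,0],[0,0,0]],[0,[0,0,0],[0,0,0]]]}}

```text
time_s: 5.13
tool_pos: [0.5686, 0.2556, 0.1411]
ee_rot: [3.141, -0.001, 0.457]
ft_force: [-2.0, -0.8, 3.7]
grip_width: 0.0003
finger_force: 2.1
```

>>> {"method": "send_rows", "body": {"moves": [[0,[0,0,-0.06],[0,0,0]],[0,[0,0,-0.06],[0,0,0]],[0,[0,0,-0.06],[0,0,0]],[0,[0,0,-0.06],[0,0,0]],[0,[0,0,0],[0,0,0]]]}}

```text
time_s: 5.55
tool_pos: [0.5686, 0.2556, 0.1315]
ee_rot: [3.141, -0.001, 0.457]
ft_force: [-1.7, -1.9, 8.3]
grip_width: 0.0009
finger_force: 4.1
```

>>> {"method": "send_rows", "body": {"moves": [[0,[0,0,-0.03],[0,0,0]],[0,[0,0,0],[0,0,0]],[0,[0,0,0],[0,0,0]]]}}

```text
time_s: 5.8
tool_pos: [0.5689, 0.2558, 0.1309]
ee_rot: [3.141, -0.002, 0.457]
ft_force: [-2.9, -2.2, 10.5]
grip_width: 0.0003
finger_force: 4.9
```

>>> {"method": "send_rows", "body": {"moves": [[0,[0,0,0.2],[0,0,0]],[0,[0,0,0.6],[0,0,0]],[0,[0,0,0.7],[0,0,0]],[0,[0,0,0.6],[0,0,0]],[0,[0.025,-0.96,0],[0,0,0]]]}}

```text
time_s: 6.22
tool_pos: [0.571, 0.2216, 0.2188]
ee_rot: [3.141, -0.009, 0.461]
ft_force: [0.3, 0.4, 0.3]
grip_width: 0.001
finger_force: 0.0
```

>>> {"method": "send_rows", "body": {"moves": [[0,[0.025,-0.96,0],[0,0,0]],[0,[0.025,-0.96,0],[0,0,0]],[0,[0.025,-0.96,0],[0,0,0]],[0,[0.025,-0.96,0],[0,0,0]],[0,[0.025,-0.96,0],[0,0,0]]]}}

```text
time_s: 6.63
tool_pos: [0.5741, 0.0235, 0.214]
ee_rot: [3.141, -0.001, 0.457]
ft_force: [1.5, 0.3, 0.3]
grip_width: 0.0004
finger_force: 0.0
```

>>> {"method": "send_rows", "body": {"moves": [[0,[0.025,-0.96,0],[0,0,0]],[0,[0.025,-0.96,0],[0,0,0]],[0,[0.025,-0.96,0],[0,0,0]],[0,[0.025,-0.96,0],[0,0,0]],[0,[0.025,-0.96,0],[0,0,0]]]}}

```text
time_s: 7.05
tool_pos: [0.5791, -0.1687, 0.214]
ee_rot: [3.141, -0.001, 0.457]
ft_force: [1.0, -0.3, -0.4]
grip_width: 0.0004
finger_force: 0.0
```

>>> {"method": "send_rows", "body": {"moves": [[0,[0.025,-0.96,0],[0,0,0]],[0,[0,0,0],[0,0,0]],[0,[0,0,0],[0,0,0]],[0,[0,0,0],[0,0,0]]]}}

```text
time_s: 7.38
tool_pos: [0.5802, -0.2048, 0.2135]
ee_rot: [-3.141, -0.0, 0.457]
ft_force: [0.2, -0.4, -0.3]
grip_width: 0.0004
finger_force: 0.0
```

```bash
python3 - <<'E'
from h import *
o=env.get_obs(); print(o["tool_pos"],o["grip_width"],o["ft_force"])
p,d=optics.snapshot("top")
b=optics.snapshot("scene")[0]
cv2.imwrite("pics/c3.png",np.hstack([cv2.resize(b[130:320,130:380],(480,365)),cv2.resize(p[150:290,150:270],(313,365))]))
m=optics.camera_model("scene");T=np.linalg.inv(m["cam_to_world"]);f=210/np.tan(np.radians(m["fov_y"]/2))
for q in [o["tool_pos"],(.581,-.207,.16)]:
    c=T[:3,:3]@q+T[:3,3]; print((m["cx"]+f*c[0]/-c[2]-130)*1.92,(m["cy"]+f*c[1]/c[2]-130)*1.92)
E
```

```text
[ 0.58016507 -0.20480025  0.21350804] 0.0003856056713361457 [ 0.18932231 -0.36470341 -0.34454045]
108.99229918058927 11.716536216546082
113.39010260215436 44.58462426748787
```

View pics/c3.png

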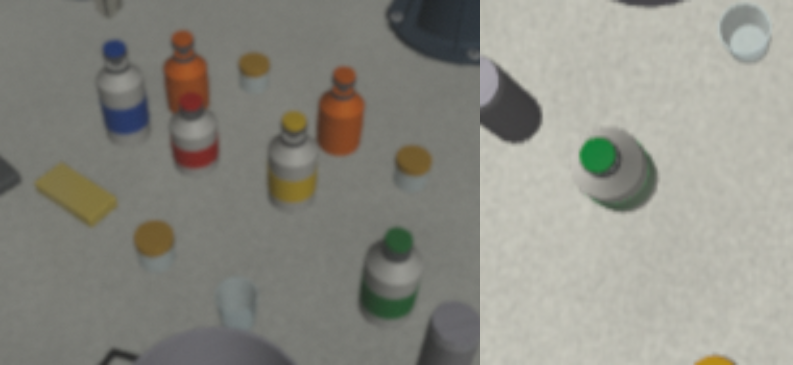

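Green is down and standing; the fingertips (109,13) are right over the blue cap (115,48).

>>> {"method": "send_rows", "body": {"moves": [[0,[0,-0.05,-0.35],[0,0,0]],[0,[0,0,-0.35],[0,0,0]],[0,[0,0,-0.35],[0,0,0]],[0,[0,0,-0.12],[0,0,0]],[0,[0,0,-0.12],[0,0,0]]]}}

```text
time_s: 7.9
tool_pos: [0.5803, -0.2061, 0.1616]
ee_rot: [-3.141, 0.0, 0.458]
ft_force: [0.3, 0.2, -1.2]
grip_width: 0.0004
finger_force: 0.0
```

>>> {"method": "send_rows", "body": {"moves": [[0,[0,0,-0.07],[0,0,0]],[0,[0,0,-0.07],[0,0,0]],[0,[0,0,-0.07],[0,0,0]],[0,[0,0,0],[0,0,0]],[0,[0,0,0],[0,0,0]]]}}

```text
time_s: 8.32
tool_pos: [0.5808, -0.2071, 0.1546]
ee_rot: [3.14, -0.001, 0.457]
ft_force: [-1.0, 1.4, 4.9]
grip_width: 0.0003
finger_force: 2.4
```

>>> {"method": "send_rows", "body": {"moves": [[0,[0,0,-0.06],[0,0,0]],[0,[0,0,-0.06],[0,0,0]],[0,[0,0,-0.06],[0,0,0]],[0,[0,0,-0.03],[0,0,0]],[0,[0,0,0],[0,0,0]]]}}

```text
time_s: 8.73
tool_pos: [0.5809, -0.2071, 0.1465]
ee_rot: [3.14, -0.002, 0.457]
ft_force: [-0.8, 1.1, 8.2]
grip_width: 0.0005
finger_force: 4.1
```

>>> {"method": "send_rows", "body": {"moves": [[0,[0,0,-0.02],[0,0,0]],[0,[0,0,0],[0,0,0]],[0,[0,0,0],[0,0,0]]]}}

```text
time_s: 8.98
tool_pos: [0.581, -0.2072, 0.1461]
ee_rot: [3.14, -0.002, 0.457]
ft_force: [-1.4, 2.3, 9.0]
grip_width: 0.0005
finger_force: 4.7
```

One millimetre more to be sure of the stop, then up and away.

>>> {"method": "send_rows", "body": {"moves": [[0,[0,0,-0.03],[0,0,0]],[0,[0,0,0],[0,0,0]],[0,[0,0,0],[0,0,0]]]}}

```text
time_s: 9.23
tool_pos: [0.5813, -0.2073, 0.1453]
ee_rot: [3.139, -0.002, 0.457]
ft_force: [-1.3, 2.2, 12.9]
grip_width: 0.0003
finger_force: 6.2
```

>>> {"method": "send_rows", "body": {"moves": [[0,[0,0,0.2],[0,0,0]],[0,[0,0,0.6],[0,0,0]],[0,[0,0,0.7],[0,0,0]],[0,[0,0,0.6],[0,0,0]],[0,[-0.4,-0.8,0],[0,0,0]]]}}

```text
time_s: 9.65
tool_pos: [0.5678, -0.2368, 0.2329]
ee_rot: [3.135, -0.006, 0.461]
ft_force: [0.2, -0.8, 0.9]
grip_width: 0.0004
finger_force: 0.0
```

>>> {"method": "send_rows", "body": {"moves": [[0,[-0.5,-0.8,0],[0,0,0]],[0,[-0.5,-0.8,0],[0,0,0]],[0,[-0.5,-0.8,0],[0,0,0]],[0,[-0.5,-0.8,0],[0,0,0]],[0,[0,0,0],[0,0,0]]]}}

```text
time_s: 10.07
tool_pos: [0.4813, -0.3719, 0.2277]
ee_rot: [3.14, 0.001, 0.453]
ft_force: [0.1, 1.0, -0.2]
grip_width: 0.0007
finger_force: 0.0
```

>>> {"method": "send_rows", "body": {"moves": [[0,[-0.5,-0.7,0],[0,0,0]],[0,[-0.5,-0.7,0],[0,0,0]],[0,[0,0,0],[0,0,0]],[0,[0,0,0],[0,0,0]]]}}

```text
time_s: 10.4
tool_pos: [0.4436, -0.4241, 0.2274]
ee_rot: [3.141, -0.0, 0.455]
ft_force: [-0.2, 0.3, -0.4]
grip_width: 0.0005
finger_force: 0.0
```

```bash
python3 - <<'E'
from h import *
o=env.get_obs(); print(o["tool_pos"],o["ft_force"])
p,d=optics.snapshot("top"); z=np.load("top0.npz")
A=tops("top",z["p"],z["d"]); B=tops("top",p,d,dict(red=.118,green=.133,blue=.148,yellow=.145))
for k in A: print(k,"z drop",A[k][2][2]-B[k][2][2],"xy shift",B[k][4]-A[k][4])
cv2.imwrite("pics/end.png",p)
E
```

```text
[ 0.44364448 -0.42409583  0.22744462] [-0.19749486  0.28375159 -0.35645244]
red z drop 0.010699999999999987 xy shift [-0.0002  0.0001 -0.012 ]
green z drop 0.0116 xy shift [-0.0005 -0.0004 -0.012 ]
blue z drop 0.0121 xy shift [-1.0e-04  6.0e-04 -1.2e-02]
yellow z drop 0.00020000000000000573 xy shift [-0.0011  0.      0.    ]
```

View pics/end.png

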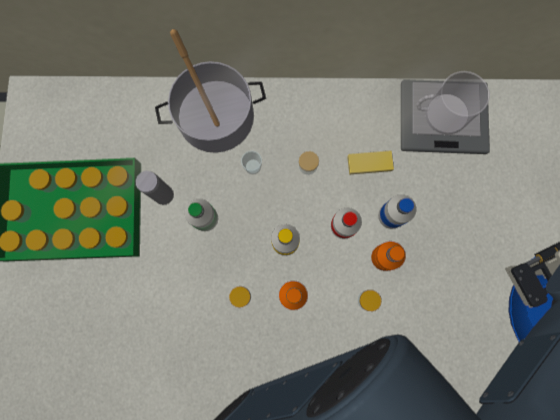

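All three caps dropped 11–12 mm, yellow is unchanged, and nothing shifted (red cap at (350,219), green (196,210), blue (406,206)); the arm is clear.

```bash
python3 -c "
from workcell import env
print(env.finish_job())"
```

```text
the job is handed in; nothing more can be done
None
```

The red, green and blue caps were pressed shut in that order; the last camera check shows drops of about 11–12 mm, yellow still up and nothing moved, and the job is handed in (no verdict returned).

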